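# Clamp a bearing housing in a drilling fixture with a T-handle hex key

## Robot

A 7-joint arm with a two-finger parallel gripper is mounted at the origin on a cart in front of the work surface, level with it; the furniture and walls round the work are solid. World frame = base frame: x ahead of the robot, y to its left, z up, the work surface at z = 0. Lengths are in mm, angles in rad, forces in N, time in s.
With the tool pointing down it reaches from about 400 to 900 mm from the base axis. Payload 5.6 kg.
Tool frame: the origin (TCP) lies midway between the tips of the shut fingers; the grasp point (between the pads) lies 19 mm behind it; z points along the fingers, y is the line along which they close (so a half turn about z gives the same grasp; the last joint's range is limited). The gripper opens to 92 mm and grips with 3 to 60 N. Pads are 20 mm wide; open, the fingers measure 128 mm over their backs; the gripper's body (75 mm by 189 mm) begins 69 mm behind the grasp point.
Start: joints at [1.259, 0.468, -0.012, 1.603, 0.006, 1.071, -0.056], TCP at [172.581, -626.678, 214.592] pointing down, gripper open.
Joint ranges: [-2.53, 2.53], [-0.31, 2.02], [-1.57, 1.55], [0.28, 2.44], [-1.29, 4.43], [0.15, 1.84], [-2.92, 2.92]. Speed limits (rad/s): [2.57, 2.57, 3.14, 3.14, 3.14, 3.14, 3.14].

## Interface

Orientations are given as a rotation vector (axis times angle).
In Python, from cell import robot, grip, kin, viewer gives the robot as it stands. Calls block until the motion is done:
- robot.movep(position, orientation): joint-space move of the TCP to a pose.
- robot.servo_line(position, feed=150, rotation=None): straight line of the TCP; rotation=None keeps the orientation; feed is the mean speed in mm/s.
- robot.goto_joints(angles): joint-space move.
- grip(opening, newtons=None): opening from 0.0 (shut) to 1.0 (fully open); newtons is the grip in N (None keeps the last); returns when the fingers have stopped.
- robot.hold(seconds).
- kin.ik(position, orientation): joint angles nearest the present ones, or None.
- robot.observe(): the state.
- viewer.read_camera(name): name is "scene" or "side" or "wrist"; returns the picture (400x640x3 uint8, red, green, blue); there is no depth.
- viewer.camera_info(name): a dict with "camera_matrix" (3x3 intrinsics, pixels), "R" (3x3) and "t" (3): a world point X has camera coordinates R X + t. Camera axes: x right, y down, z forward; pixel columns grow to the right and rows downward; lengths in mm; the calibration is good to about 2 mm. A picture is of the moment at which its call begins: read the wrist's pose just before it. camera_info takes no time and is no camera call; for the wrist camera it gives the pose at the moment of the call.
A pose or a line that the arm cannot do raises robot.IKError and nothing moves.
- robot.job_done(): hands the job in; it is judged then, once.
Trained networks look in the newest picture that a camera, given by its name, has taken for a name from the list of things; names that differ only in an ending like _2 or _b are one class to them, and where a whole thing is asked for, a point or a joint stands for the part that bears it (a point fixed in the world has none). Each returns a list of dicts, best first, with "confidence" (0 to 1); they miss things now and then, are a little off and sometimes report something else, mostly with a low value. They report only what shows in the picture. A call takes as long as a camera call.
- viewer.silhouettes(name, camera): "mask" (400x640 bool, what is visible of it).
- viewer.pinpoint(name, camera): "at" ([x, y, z] in mm, in the coordinates of the camera as it stood for that picture, good to about 4 mm: a listed point, or the origin of a listed thing).
The state is a dict: "t": time; "joints": joint angles; "joint_velocities": joint speeds; "joint_torque": joint torques, N m; "tcp_pos": TCP position; "tcp_rot": TCP orientation; "contact_force": force on the tool from outside, world axes, zero at the start; "wrist_torque": the same for the moment, N m; "grip_width": opening from 0.0 (shut) to 1.0 (fully open); "grip_force": force on a finger pad.
Only numpy, scipy, OpenCV 4.12 (cv2) and the standard library are available. Lean on these libraries where they do the work, as an engineer would, in place of code of your own. Each camera call takes 0.05 s, during which the arm holds its last target. There are 200 camera calls.

## Task

Set the bearing housing in the recess of the drilling fixture so that its foot sits flat on the recess floor, and let go of it. Then take the larger T-handle hex key from the wooden stand, seat it fully home in the hexagon socket of the cam screw, and only then turn it clockwise until the cam pinches the housing firmly against the rail on the far side. Leave the key standing fully home in the screw.

Things in the scene. Friction and masses are not known exactly. Their poses are not given: they have to be found in the camera images.
- fixture: Drilling fixture, a grey plate 136 x 176 x 12 mm bolted to the bench; origin on the bench under its middle, x towards its far rail, y to the left, z up. On it a recess open at the top: far side a bright rail 14 mm high (face at x = +48 mm), stops 10 mm high at both ends (faces at y = +-63 mm), two fences 10 mm high in front (faces at x = -9 mm), the cam disc between the fences.
- recess (a point): Point on the recess floor (12 mm above the bench) where the middle of the housing's foot lies when the foot touches the far rail; 23 mm ahead of the fixture's middle; axes as the fixture. The recess is 126 mm long (y) for the 120 mm foot; along x the open cam leaves 6 mm or more of play, from 0 to -6 mm here: aim at x = -3 mm.
- cam (a joint): Angle of the cam screw, rad: 0 open (starts at 0 to 0.2), grows clockwise seen from above, end stop 1.8; stays where left. Its eccentric disc (46 mm, 7 mm off the axis) pushes the foot to the rail: it touches at 1.10 and goes tight (10 to 15 N) by 1.14. Turning it free takes 0.06 N m, tight 0.2 N m. The key has some 0.25 rad of play in the socket each way, so it turns up to 1.5 rad in all.
- socket (a point): Centre of the floor of the hexagon socket in the cam screw's round head (35 mm across), on its vertical turning axis, 51.5 mm in front of the recess point. Socket 18 mm deep, 19 mm across flats, mouth bevelled 1.6 mm; the head's flat top is 42 mm above the bench. The frame turns with the screw: x is square to a flat (corners at 30 degrees from x), z up.
- housing_centre (a point): Centre of the loose bearing housing (aluminium, about 0.45 kg), 39 mm above its underside. Foot 120 (y) x 50 (x) x 13 mm; on its middle a round-topped body 32 mm thick (x), 64 mm wide (y), with a 28 mm bore along x 42 mm up; top 78 mm up. Grasp the body across its 32 mm thickness, about 60 mm above the underside. z up; the same when turned half round.
- large_key_grip (a point): Middle of the black cross handle of the larger T-handle hex key: 120 mm long (y), 22 wide (x), 24 high. It stands upright in a wooden stand; the other hole, 84 mm away, holds a smaller key (handle 84 mm) that does not fit. Its steel hexagon shaft points down, 17.2 mm across flats, last 5 mm bevelled, a corner towards y and flats facing x. Mass 0.22 kg.
- large_key_tip (a point): Tip of the larger key's shaft, on its axis, 100 mm below the middle of the handle; same axes. At the start 45 mm deep in a round 23 mm hole of the stand (56 x 160 mm, 56 mm high). Fully home in the screw, it lies on the socket's floor. The seated housing stands 90 mm high behind the screw: carry the tip above it or round it.

How it is judged:
By the outcome, as a careful person would: the job done as asked, in the order asked, and still so for the second after the job is handed in, with the robot touching nothing.
It also fails if it takes over 53 s, if anything falls off the work surface, if the arm or the gripper's body presses on something with over 40 N, if the wrist force passes 120 N, or if a joint passes its speed limit or range.

## Working session

There is one attempt and no reset: what is moved stays moved. The work goes in short steps, each a Python script; the robot and the scene stay as the last script left them, time stands still between calls to the robot, and variables do not carry over. Pictures are saved under pics/ and viewed, at most 10 in all, crops included, and the job is handed in when it is done.

```bash
ls; mkdir -p pics; cat > h.py <<'E'
import numpy as np, cv2
from scipy.spatial.transform import Rotation as Rn
from cell import robot, grip, kin, viewer
def info(c):
    i=viewer.camera_info(c); return np.array(i["camera_matrix"]),np.array(i["R"]),np.array(i["t"])
def pin(name,c,cal=None,n=2):
    K,R,t=cal or info(c); out=[]
    for d in viewer.pinpoint(name,c)[:n]:
        out.append((round(d["confidence"],2),(R.T@(np.array(d["at"])-t)).round(1)))
    return out
def ray(c,uv,z,cal=None):
    K,R,t=cal or info(c); C=-R.T@t
    d=R.T@np.linalg.solve(K,[uv[0],uv[1],1.]); return C+d*(z-C[2])/d[2]
def proj(c,X,cal=None):
    K,R,t=cal or info(c); p=K@(R@np.array(X)+t); return p[:2]/p[2]
def down(a):  # tool z down, tool y axis at world angle a
    y=np.array([np.cos(a),np.sin(a),0]); z=np.array([0,0,-1.]); x=np.cross(y,z)
    return Rn.from_matrix(np.c_[x,y,z]).as_rotvec()
def snap(c,f):
    cal=info(c); im=viewer.read_camera(c); cv2.imwrite(f,cv2.cvtColor(im,cv2.COLOR_RGB2BGR)); return im,cal
E
cat > s1.py <<'E'
from h import *
o=robot.observe(); print(o["t"],o["tcp_pos"],o["tcp_rot"],o["grip_width"])
ims=[]
for c in ["scene","side"]:
    im,cal=snap(c,f"pics/{c}0.png"); ims.append(im)
    for n in ["fixture","recess","socket","housing_centre","large_key_grip","large_key_tip"]:
        print(c,n,pin(n,c,cal))
cv2.imwrite("pics/a.png",cv2.cvtColor(np.vstack([cv2.resize(i,(480,300)) for i in ims]),cv2.COLOR_RGB2BGR))
E
python3 s1.py
```

```text
pics
0.0 [ 172.41364461 -626.09862791  213.65078842] [-3.11156138e+00 -4.20735849e-01  5.92833152e-04] 0.9986492700777241
scene fixture [(0.63, array([527.8,  26.8,   1.8]))]
scene recess [(0.86, array([553. ,  36.5,  13.1]))]
scene socket [(0.64, array([500. ,  19.8,  18.6]))]
scene housing_centre [(0.75, array([452.5, 341.6,  39.1]))]
scene large_key_grip [(0.89, array([ 460.2, -241.7,  110.7]))]
scene large_key_tip [(0.71, array([ 461.9, -244. ,   11.8]))]
side fixture [(0.65, array([5.293e+02, 2.820e+01, 2.000e-01]))]
side recess [(0.6, array([555.4,  36.8,  13. ]))]
side socket [(0.57, array([498.5,  25.8,  26.7]))]
side housing_centre [(0.63, array([448.1, 340.1,  38.1]))]
side large_key_grip [(0.78, array([ 461.5, -238.9,  111.3]))]
side large_key_tip [(0.32, array([449.4, 339.1,  40.3]))]
```

View pics/scene0.png

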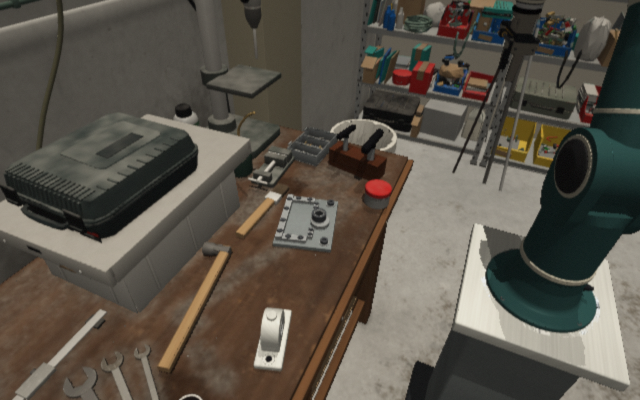

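View pics/side0.png

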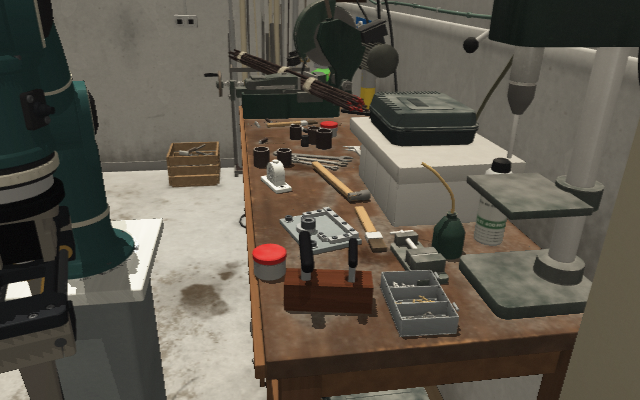

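The scene view shows the fixture at about (306,222), the housing at (273,338) and the stand with the larger key nearest the robot at (370,150). The side view agrees. I'll take close looks with the wrist camera, from the stand across to the housing.

```bash
cat > s2.py <<'E'
from h import *
K,R,t=info("wrist"); o=robot.observe(); T=Rn.from_rotvec(o["tcp_rot"]).as_matrix()
print("cam in tool",T.T@(-R.T@t-o["tcp_pos"]),"axes\n",(R@T).round(2), K[0,0])
ims=[]
for nm,p in [("key",(430,-240,330)),("fix",(500,28,300)),("hou",(420,340,300))]:
    robot.movep(p,down(np.pi/2) if kin.ik(p,down(np.pi/2)) is not None else down(-np.pi/2))
    im,cal=snap("wrist",f"pics/w_{nm}.png"); ims.append(im); np.savez(f"pics/w_{nm}.npz",K=cal[0],R=cal[1],t=cal[2])
    print(nm,robot.observe()["t"],robot.observe()["joints"].round(2) if hasattr(robot.observe()["joints"],'round') else robot.observe()["joints"])
    for n in {"key":["large_key_grip","large_key_tip"],"fix":["fixture","recess","socket"],"hou":["housing_centre"]}[nm]:
        print(n,pin(n,"wrist",cal))
        for j,m in enumerate(viewer.silhouettes(n,"wrist")[:1]):
            cv2.imwrite(f"pics/m_{n}.png",m["mask"].astype(np.uint8)*255)
cv2.imwrite("pics/b.png",cv2.cvtColor(np.vstack([cv2.resize(ims[0],(320,200)),cv2.resize(ims[2],(320,200))]),cv2.COLOR_RGB2BGR))
E
python3 s2.py
```

```text
cam in tool [  79.72923583    0.49781219 -169.80727427] axes
 [[-0.    1.   -0.  ]
 [-0.96 -0.   -0.28]
 [-0.28  0.    0.96]] 325.73287759189424
key 2.4917 [ 1.08  0.16 -0.7   1.8   0.11  1.23  1.92]
large_key_grip [(0.9, array([ 459.1, -249.3,  107.3]))]
large_key_tip [(0.9, array([ 461.4, -242.7,    8.6]))]
fix 3.8167 [ 0.68  0.25 -0.92  1.81  0.22  1.18  1.25]
fixture [(0.73, array([ 5.292e+02,  2.800e+01, -2.000e-01]))]
recess [(0.97, array([553.1,  34.5,  15.9]))]
socket [(0.7, array([501.2,  13.9,  25.7])), (0.31, array([448.5, 337.5,  46.6]))]
hou 5.3917 [ 0.1   0.4  -1.07  1.72  0.37  1.24  0.51]
housing_centre [(0.86, array([449.1, 338.2,  45.4]))]
```

View pics/w_fix.png

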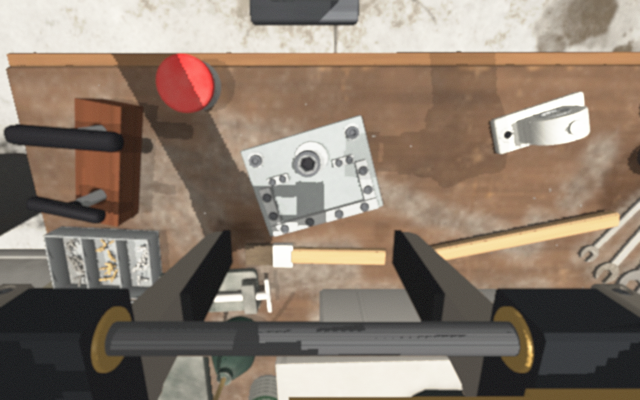

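View pics/b.png

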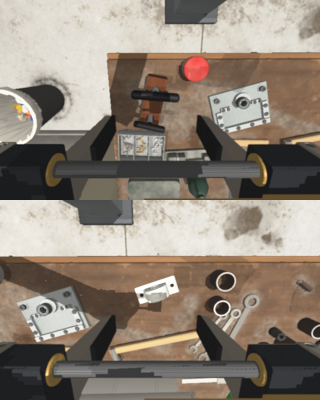

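Fixture plate spans (241,152)–(361,116)–(383,205)–(276,235), with the cam head at (308,162). The housing lies at (542,122), and the larger key's handle is nearest the robot. Next I'll fit poses to the masks.

```bash
cat > fit.py <<'E'
from h import *
from scipy.optimize import minimize
def box(x0,x1,y0,y1,z0,z1): return np.array([[x,y,z] for x in(x0,x1) for y in(y0,y1) for z in(z0,z1)],float)
a=np.linspace(0,np.pi,13)
body=np.array([[x,32*np.cos(t),46+32*np.sin(t)] for x in(-16,16) for t in a]+[[x,y,13] for x in(-16,16) for y in(-32,32)])
h6=np.deg2rad(30+60*np.arange(6))
M={"fixture":[box(-68,68,-88,88,0,12),np.array([[-28.5+17.5*np.cos(q),17.5*np.sin(q),z] for q in np.linspace(0,6.28,24) for z in(12,42)])],
 "housing_centre":[box(-25,25,-60,60,0,13),body],
 "large_key_grip":[box(-11,11,-60,60,-12,12)]}
def render(parts,p,z0,cal,s=4):
    im=np.zeros((400*s,640*s),np.uint8); K,R,t=cal
    Rz=Rn.from_euler('z',p[2]).as_matrix()
    for P in parts:
        W=P@Rz.T+[p[0],p[1],z0]; q=(K@(R@W.T+t[:,None])); q=(q[:2]/q[2]).T
        cv2.fillConvexPoly(im,cv2.convexHull((q*s+s/2).astype(np.float32)).astype(np.int32),255)
    return cv2.resize(im,(640,400),interpolation=cv2.INTER_AREA)/255.
def fit(name,mask,cal,p0,z0,yaws):
    def cost(p):
        r=render(M[name],[p[0],p[1],p[2]/50],z0,cal); return np.abs(r-mask).sum()/mask.sum()
    best=None
    for y in yaws:
        x0=np.array([p0[0],p0[1],y*50]); S=np.vstack([x0]+[x0+d for d in np.diag([8,8,8])])
        r=minimize(cost,x0,method="Nelder-Mead",options=dict(initial_simplex=S,xatol=.05,fatol=1e-4))
        if best is None or r.fun<best.fun: best=r
    return [round(best.x[0],1),round(best.x[1],1),round(best.x[2]/50,3)],round(best.fun,3)
E
cat > s3.py <<'E'
from fit import *
for v,n,p0,z0,ys in [("fix","fixture",(529,28),0,[.0,.3,.5]),("hou","housing_centre",(449,338),0,[0,.3,.6]),("key","large_key_grip",(460,-245),111,[-.4,0,.4])]:
    d=np.load(f"pics/w_{v}.npz"); cal=(d["K"],d["R"],d["t"])
    m=cv2.imread(f"pics/m_{n}.png",0)/255.
    print(n,m.sum(),fit(n,m,cal,p0,z0,ys))
    bgr=cv2.imread(f"pics/w_{v}.png"); 
    c,_=cv2.findContours((m>0).astype(np.uint8),cv2.RETR_EXTERNAL,cv2.CHAIN_APPROX_NONE); b=bgr.copy(); cv2.drawContours(b,c,-1,(0,0,255),1)
    u=proj("wrist",(*p0,40),cal).astype(int); x=max(0,min(640-130,u[0]-65)); y=max(0,min(400-120,u[1]-60))
    cv2.imwrite(f"pics/c_{v}.png",cv2.resize(np.hstack([b[y:y+120,x:x+130]]),None,fx=2,fy=2))
cv2.imwrite("pics/c.png",np.hstack([cv2.imread(f"pics/c_{v}.png") for v in("fix","hou","key")]))
E
python3 s3.py
```

```text
fixture 11307.0 ([np.float64(529.8), np.float64(26.5), np.float64(0.282)], np.float64(0.013))
housing_centre 3010.0 ([np.float64(451.0), np.float64(338.3), np.float64(0.319)], np.float64(0.073))
large_key_grip 1902.0 ([np.float64(457.3), np.float64(-243.6), np.float64(-0.079)], np.float64(0.247))
```

View pics/c.png

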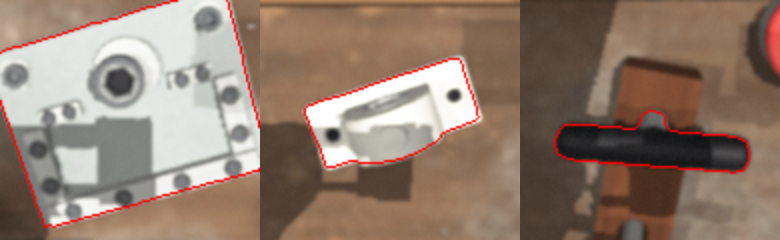

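```bash
cat > s4.py <<'E'
from h import *
FX=np.array([529.8,26.5]); FY=.282; H=np.array([451.,338.3]); HY=.319
ex=np.array([np.cos(FY),np.sin(FY)])
def best(p,a):
    c=[(abs(q[6]),b) for b in(a,a+np.pi,a-np.pi) if (q:=kin.ik(p,down(b))) is not None]; print(c); return min(c)[1]
grip(.75,30)
a=best((*H,140),HY); off=a-HY
robot.movep((*H,140),down(a)); robot.servo_line((*H,41),150)
grip(0,30); o=robot.observe(); print("grip",o["grip_width"]*92,o["grip_force"],o["t"])
robot.servo_line((*H,130),200)
P=FX+20*ex
print("rec",P)
robot.movep((*P,130),down(FY+off))
o=robot.observe(); print(o["t"],o["tcp_pos"],o["contact_force"],o["grip_width"]*92)
im,cal=snap("wrist","pics/over.png"); np.savez("pics/over.npz",K=cal[0],R=cal[1],t=cal[2])
for n in["housing_centre","recess"]: print(pin(n,"wrist",cal))
snap("scene","pics/over_s.png"); print(pin("housing_centre","scene"),pin("recess","scene"))
E
python3 s4.py
```

```text
[(np.float64(0.7126847110859752), 0.319), (np.float64(2.041085774487563), 3.460592653589793), (np.float64(2.041085774487563), -2.822592653589793)]
grip 31.954175796887036 29.97330967336893 8.575
rec [549.01001611  32.06554411]
10.3917 [548.65604314  34.18364169 129.83602631] [ 0.64045196  0.939866   -4.68708346] 31.360948065690003
[]
[]
[(0.92, array([549.5,  34.5, 127.5])), (0.32, array([556.7,  37.4,  13.2]))] [(0.86, array([551.4,  35.5,  11.3]))]
```

View pics/over.png

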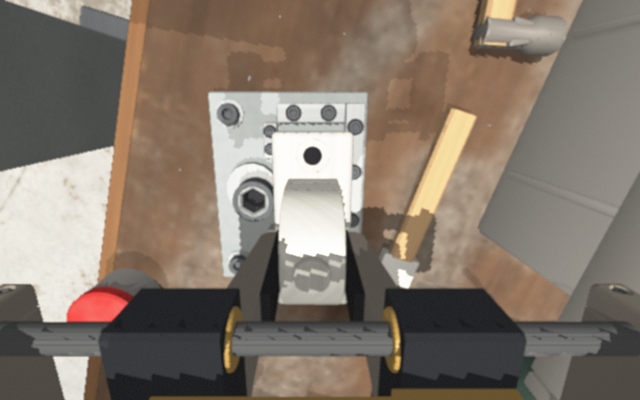

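```bash
cat > s5.py <<'E'
from h import *
o=robot.observe(); print(o["t"],o["tcp_pos"])
d=np.load("pics/over.npz"); cal=(d["K"],d["R"],d["t"])
FX=np.array([529.8,26.5]); FY=.282
def loc(w): 
    v=np.array(w[:2])-FX; c,s=np.cos(FY),np.sin(FY); return np.round([c*v[0]+s*v[1],-s*v[0]+c*v[1]],1)
print("corners plate",[loc(ray("wrist",u,12,cal)) for u in[(209,93),(367,93)]],"socket",loc(ray("wrist",(254,199),42,cal)))
for z in (102,): print("foot end",[loc(ray("wrist",u,z,cal)) for u in[(272,133),(353,132)]], "tcp",loc(o["tcp_pos"]))
im=cv2.imread("pics/over.png"); cv2.imwrite("pics/over_c.png",cv2.resize(im[80:300,190:390],None,fx=3,fy=2.7))
robot.hold(.2); o=robot.observe(); print(o["t"],o["tcp_pos"])
E
python3 s5.py
```

```text
10.6917 [548.95407786  33.1345034  130.0723669 ]
corners plate [array([-66.6,  87.3]), array([66.5, 87.6])] socket [-27.6   3.2]
foot end [array([-3.7, 62.5]), array([44.8, 63.2])] tcp [20.2  1. ]
10.8917 [549.02071972  32.25738912 130.03272974]
```

View pics/over_c.png

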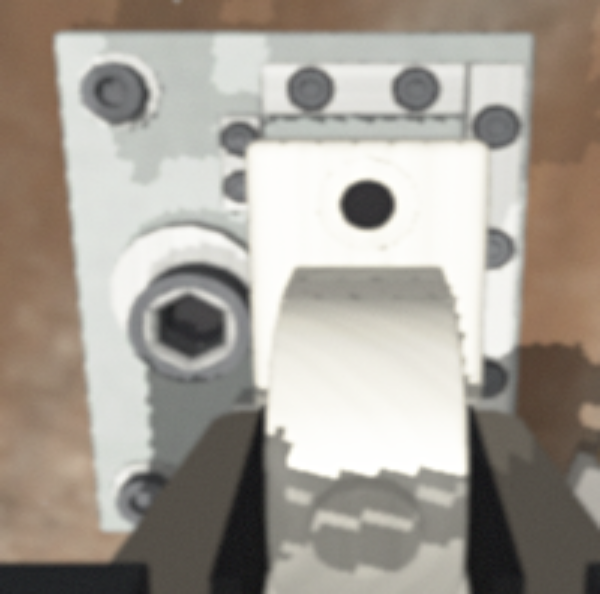

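```bash
cat > s6.py <<'E'
from h import *
FX=np.array([529.8,26.5]); FY=.282
def loc(w): 
    v=np.array(w[:2])-FX; c,s=np.cos(FY),np.sin(FY); return np.round([c*v[0]+s*v[1],-s*v[0]+c*v[1]],1)
d=np.load("pics/over.npz"); cal=(d["K"],d["R"],d["t"])
print("bottom corner",loc(ray("wrist",(224.5,276),12,cal)),"bolts",[loc(ray("wrist",u,16,cal)) for u in[(228,114),(238,263)]])
d=np.load("pics/w_fix.npz"); cal=(d["K"],d["R"],d["t"])
print("w_fix socket",loc(ray("wrist",(308,162),42,cal)),[loc(ray("wrist",u,16,cal)) for u in[(255,160),(351,132)]])
E
python3 s6.py
```

```text
bottom corner [-66.2 -85.6] bolts [array([-50.8,  70.3]), array([-51. , -69.2])]
w_fix socket [-31.5   2.8] [array([-50.7, -69.5]), array([-50.4,  69.6])]
```

```bash
cat >> s6.py <<'E'
d=np.load("pics/over.npz"); cal=(d["K"],d["R"],d["t"])
print("stop face",loc(ray("wrist",(310,80+116/2.7),22,cal)),"rail face",loc(ray("wrist",(190+466/3,110),26,cal)),"fence face?", loc(ray("wrist",(190+262/3,110),22,cal)))
E
python3 s6.py
```

```text
bottom corner [-66.2 -85.6] bolts [array([-50.8,  70.3]), array([-51. , -69.2])]
w_fix socket [-31.5   2.8] [array([-50.7, -69.5]), array([-50.4,  69.6])]
stop face [18.5 63.4] rail face [47.3 74.1] fence face? [-8.4 73.8]
```

```bash
cat > s7.py <<'E'
from h import *
P=np.array([549.0,32.0])
robot.servo_line((*P,62),150); robot.hold(.1)
f0=np.array(robot.observe()["contact_force"]); print(f0)
for z in np.arange(59,49.9,-1.):
    robot.servo_line((*P,z),60); o=robot.observe(); f=np.array(o["contact_force"])-f0
    print(z,o["tcp_pos"].round(1),f.round(1))
    if f[2]>5: break
E
python3 s7.py
```

```text
[ 0.77471624 -0.11110743 -4.03764565]
59.0 [549.2  31.9  59.3] [-1.4  0.3 -0.3]
58.0 [549.  32.  58.] [-1.   0.  -0.5]
57.0 [548.9  32.   56.9] [-0.7  0.3 -0.6]
56.0 [548.9  32.   55.9] [-0.3 -0.1 -0.8]
55.0 [549.   32.   54.9] [ 0.  -0.1 -1. ]
54.0 [549.   32.   53.9] [-1.5  0.3 -0.6]
53.0 [549.2  32.   53.2] [-1.1  0.3  2.3]
52.0 [549.5  32.1  53.1] [-1.8 -0.7 10.1]
```

```bash
cat > s8.py <<'E'
from fit import *
P=np.array([549.0,32.0])
grip(.65,30); robot.servo_line((*P,160),200)
q=(490,15,180); robot.movep(q,down(np.pi/2+.282)); robot.hold(.25); print(robot.observe()["tcp_pos"])
im,cal=snap("wrist","pics/look.png"); np.savez("pics/look.npz",K=cal[0],R=cal[1],t=cal[2])
for n in["housing_centre","socket","fixture","recess"]: print(n,pin(n,"wrist",cal))
for n,p0,z0 in [("housing_centre",(549,32),12),("fixture",(530,26.5),0)]:
    m=viewer.silhouettes(n,"wrist")
    if m: print(n,fit(n,m[0]["mask"]*1.,cal,p0,z0,[.282]))
print(robot.observe()["t"],robot.observe()["joints"])
E
python3 s8.py
```

```text
[490.01527576  15.16259783 179.92612071]
housing_centre [(0.76, array([548.7,  34.7,  54. ]))]
socket [(0.83, array([500.7,  14. ,  25.5]))]
fixture [(0.59, array([532.9,  28.4,  -1.9]))]
recess []
housing_centre ([np.float64(549.0), np.float64(32.0), np.float64(0.282)], np.float64(0.091))
fixture ([np.float64(530.4), np.float64(27.0), np.float64(0.282)], np.float64(0.692))
16.775 [ 0.75288005  0.45890327 -1.04839694  1.97106108  0.47888099  0.98490132
  1.32612911]
```

View pics/look.png

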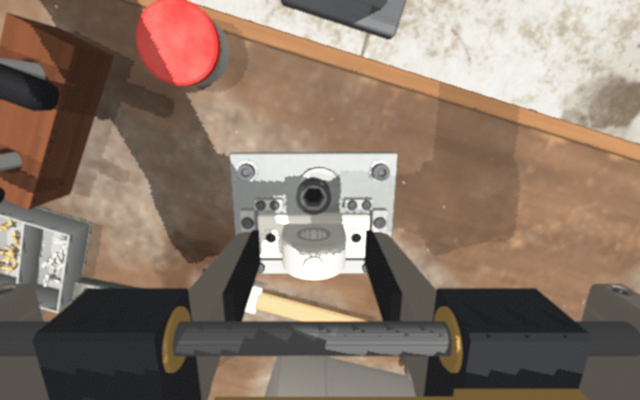

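The housing stands in the recess at (313,245), square to the rail. The screw head is at (314,195). I'll rectify the head top into the fixture frame to measure the hexagon.

```bash
cat > s9.py <<'E'
from h import *
FX=np.array([529.8,26.5]); FY=.282; c,s=np.cos(FY),np.sin(FY)
def rect(v,k=10,half=24):
    d=np.load(f"pics/{v}.npz"); cal=(d["K"],d["R"],d["t"]); im=cv2.imread(f"pics/{v}.png")
    n=2*half*k; g=(np.arange(n)/k-half); lx,ly=np.meshgrid(g-28.5,-g)   # col=+x local, row up=+y
    W=np.stack([FX[0]+c*lx-s*ly,FX[1]+s*lx+c*ly,np.full_like(lx,42)],-1)
    q=(W@cal[1].T+cal[2])@cal[0].T; q=(q[...,:2]/q[...,2:]).astype(np.float32)
    return cv2.remap(im,q[...,0],q[...,1],cv2.INTER_CUBIC)
R=[]
for v in["over","look"]:
    r=rect(v); g=cv2.GaussianBlur(cv2.cvtColor(r,cv2.COLOR_BGR2GRAY),(0,0),4).astype(float)
    best=[]
    # hex/ring template fits: symmetric radial gradient for circle of 17.5 and dark hexagon
    cv2.imwrite(f"pics/r_{v}.png",r); m=r.copy()
    for i in range(0,480,50): cv2.line(m,(i-10,0),(i-10,479),(0,255,255) if i!=250 else (0,0,255),1); cv2.line(m,(0,i-10),(479,i-10),(0,255,255) if i!=250 else (0,0,255),1)
    R.append(cv2.resize(m,(400,400)))
cv2.imwrite("pics/hex.png",np.hstack(R))
E
python3 s9.py
```

```text
(no output)
```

View pics/hex.png

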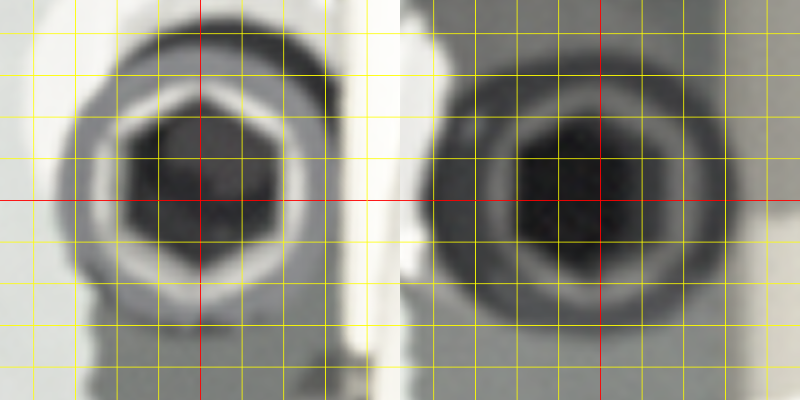

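```bash
cat > keym.py <<'E'
from fit import *
q=np.linspace(0,2*np.pi,24,endpoint=False)
M["large_key_grip"]=[np.array([[11*k*np.cos(t),y,12*k*np.sin(t)] for t in q for y,k in((-60,.6),(-55,1),(55,1),(60,.6))]),
  np.array([[9.3*np.cos(t),9.3*np.sin(t),z] for t in q for z in(-55,-5)])]
E
cat > s10.py <<'E'
from keym import *
d=np.load("pics/w_key.npz"); cal=(d["K"],d["R"],d["t"])
print(fit("large_key_grip",cv2.imread("pics/m_large_key_grip.png",0)/255.,cal,(459,-243.6),111,[-.08]))
grip(.7,30)
robot.movep((420,-243,210),down(np.pi/2-.08)); robot.hold(.25)
im,cal=snap("wrist","pics/key2.png"); print(robot.observe()["t"],pin("large_key_grip","wrist",cal),pin("large_key_tip","wrist",cal))
m=viewer.silhouettes("large_key_grip","wrist")
print([ (x["confidence"],x["mask"].sum()) for x in m])
mk=m[0]["mask"]; print(fit("large_key_grip",mk*1.,cal,(459,-243.6),111,[-.08]))
c,_=cv2.findContours(mk.astype(np.uint8),cv2.RETR_EXTERNAL,cv2.CHAIN_APPROX_NONE); b=cv2.cvtColor(im,cv2.COLOR_RGB2BGR); cv2.drawContours(b,c,-1,(0,0,255),1); cv2.imwrite("pics/key2m.png",b)
for a in (-.079,.282,-.765,-1.3,-1.8): print(a,[None if (j:=kin.ik(p,down(a))) is None else j[6].round(2) for p in((459,-243,92),(502,19,105))])
E
python3 s10.py
```

```text
([np.float64(459.3), np.float64(-244.3), np.float64(-0.083)], np.float64(0.062))
18.4083 [(0.61, array([ 461. , -245.7,  106.9]))] [(0.95, array([ 460.1, -243.8,   11.8]))]
[]Traceback (most recent call last):
  File "s10.py", line 9, in <module>
    mk=m[0]["mask"]; print(fit("large_key_grip",mk*1.,cal,(459,-243.6),111,[-.08]))
       ~^^^
IndexError: list index out of range
```

```bash
cat > s11.py <<'E'
from keym import *
for a in (-.083,.282,-.765,-1.3,-1.8): print(a,[None if (j:=kin.ik(p,down(a))) is None else j[6].round(2) for p in((459.3,-244.3,92),(502,19,105))])
Kp=(459.5,-244.2)
robot.movep((*Kp,150),down(-.083)); robot.servo_line((*Kp,92),150)
grip(0,60); o=robot.observe(); print("grip",o["grip_width"]*92,o["grip_force"],o["contact_force"],o["t"])
robot.servo_line((*Kp,195),150)
S=(502.0,18.9)
robot.movep((*S,195),down(.282)); robot.hold(.3)
o=robot.observe(); print(o["t"],o["tcp_pos"],o["contact_force"],o["grip_width"]*92)
cal={c:snap(c,f"pics/k_{c}.png")[1] for c in("wrist","scene","side")}
for c in cal: print(c,[(n,pin(n,c,cal[c])) for n in("large_key_grip","large_key_tip","socket")])
E
python3 s11.py
```

```text
-0.083 [np.float64(0.03), np.float64(-0.52)]
0.282 [np.float64(0.35), np.float64(-0.19)]
-0.765 [np.float64(-0.57), np.float64(-1.14)]
-1.3 [np.float64(-1.05), np.float64(-1.62)]
-1.8 [np.float64(-0.63), np.float64(-1.01)]
grip 21.64928376138583 60.000314712524414 [-0.75092829  0.71895045  1.82240633] 21.1667
23.3417 [502.08304893  17.80671071 194.95228814] [-0.57523955 -0.09003756 -1.86249948] 21.469614718148588
wrist [('large_key_grip', [(0.64, array([500.7,  15.2, 209.5]))]), ('large_key_tip', []), ('socket', [])]
scene [('large_key_grip', [(0.79, array([502.4,  18.3, 212.5]))]), ('large_key_tip', [(0.59, array([500. ,  20.1, 115.3]))]), ('socket', [(0.65, array([503.2,  16.6,  19.1]))])]
side [('large_key_grip', [(0.76, array([504.8,  22.3, 212.4]))]), ('large_key_tip', [(0.73, array([502.6,  19.4, 112.6])), (0.68, array([503.4,  19.2, 214.8]))]), ('socket', [(0.84, array([499. ,  22.6,  23.6]))])]
```

```bash
cat > s12.py <<'E'
from h import *
S=np.array([502.0,18.9])
robot.servo_line((*S,128),120); robot.hold(.25)
o=robot.observe(); f0=np.array(o["contact_force"]); print(o["tcp_pos"],f0)
z=128
while z>103.5:
    z-=1.5; robot.servo_line((*S,z),50); o=robot.observe(); f=np.array(o["contact_force"])-f0
    print(z,o["tcp_pos"].round(1),f.round(1),(np.array(o["wrist_torque"])).round(2))
    if f[2]>12 or abs(f[:2]).max()>15: break
print(o["t"],o["grip_width"]*92)
E
python3 s12.py
```

```text
[502.45404969  18.86649165 128.66528955] [-0.68294284  0.95494468 -2.579442  ]
126.5 [502.   18.8 126.5] [ 1.7 -0.8  0.3] [-0.05 -0.1  -0.01]
125.0 [501.9  18.9 124.9] [ 0.4 -2.   0.3] [-0.04 -0.05  0.03]
123.5 [501.9  18.9 123.4] [ 1.2 -1.1 -0.8] [-0.06 -0.1   0.03]
122.0 [501.9  18.9 121.9] [ 1.8 -0.6  1. ] [-0.02 -0.11  0.01]
120.5 [501.9  18.9 120.4] [ 0.6 -1.3  0.5] [-0.04 -0.09 -0.03]
119.0 [501.9  18.9 118.9] [ 0.6 -0.9  0.6] [-0.07 -0.07  0.02]
117.5 [502.   18.9 117.4] [ 0.3 -1.1 -0.4] [-0.05 -0.11 -0.02]
116.0 [501.9  18.9 115.9] [ 0.9 -1.   0.1] [-0.02 -0.1  -0.  ]
114.5 [501.9  18.9 114.4] [ 0.6 -0.7  0.5] [-0.04 -0.07  0.  ]
113.0 [501.9  18.9 112.9] [ 0.1 -2.   0.7] [-0.01 -0.12  0.01]
111.5 [501.9  18.9 111.4] [ 0.5 -0.6  0.1] [-0.05 -0.08 -0.01]
110.0 [501.9  18.9 109.9] [ 0.5 -0.6  0.4] [-0.03 -0.12 -0.01]
108.5 [501.9  18.9 108.4] [ 0.2 -0.1 -0.2] [-0.04 -0.04 -0.02]
107.0 [501.9  18.9 106.9] [ 1.  -0.8  0.7] [-0.04 -0.1  -0.07]
105.5 [501.9  18.9 105.4] [ 0.5 -0.1  1.2] [ 0.   -0.08  0.02]
104.0 [502.3  19.  105.1] [-1.9 -1.6 10.6] [-0.16  0.68  0.08]
102.5 [502.6  19.  104.9] [-4.4 -1.3 23.8] [-0.33  1.82  0.01]
29.15 21.331771436303463
```

```bash
cat > s13.py <<'E'
from h import *
S=(502.0,18.9,104.6); import sys
a=.282; a1=float(sys.argv[1]) if len(sys.argv)>1 else -.75
if len(sys.argv)>2: a=float(sys.argv[2])
while a>a1+1e-6:
    d=.15 if a>-.55 else .06
    a=max(a-d,a1); robot.servo_line(S,rotation=down(a)); o=robot.observe()
    T=Rn.from_rotvec(o["tcp_rot"]).as_matrix(); f=np.array(o["contact_force"])
    print(round(.282-a,3),"act",round(.282-np.arctan2(T[1,1],T[0,1]),3),np.round(o["tcp_pos"],1),f.round(1),np.array(o["wrist_torque"]).round(2),round(o["t"],2),round(float(o["joints"][6]),2))
    if abs(f).max()>35: print("stop"); break
E
python3 s13.py -.8
```

```text
0.15 act 0.147 [502.5  18.9 105.1] [-0.4 -0.8  5. ] [-0.19  0.13  0.03] 29.45 -0.34
0.3 act 0.297 [502.3  18.8 105.1] [-1.1 -0.3  6.1] [-0.31  0.36 -0.06] 29.75 -0.47
0.45 act 0.448 [502.1  18.8 105.1] [-3.3 -0.1  6.9] [-0.33  0.5  -0.1 ] 30.05 -0.6
0.6 act 0.597 [502.   18.7 105.1] [-2.  -1.8  6.6] [-0.4   0.57 -0.01] 30.35 -0.73
0.75 act 0.747 [501.9  18.8 105.1] [-1.8 -1.3  7.5] [-0.27  0.67 -0.04] 30.65 -0.86
0.9 act 0.897 [501.8  18.8 105.1] [-1.8 -1.   7.6] [-0.27  0.76 -0.02] 30.95 -0.99
0.96 act 0.957 [501.7  18.9 105.1] [-3.  -1.3  7.9] [-0.27  0.89 -0.  ] 31.2 -1.04
1.02 act 1.017 [501.7  18.9 105. ] [-3.5 -0.9  8. ] [-0.19  0.92 -0.09] 31.45 -1.09
1.08 act 1.077 [501.6  18.9 105. ] [-3.1 -0.3  8. ] [-0.19  0.89 -0.04] 31.7 -1.15
1.082 act 1.079 [501.6  18.9 105.1] [-2.5 -0.4  8.6] [-0.22  0.9   0.06] 31.95 -1.15
```

```bash
python3 s13.py -1.22 -.8
```

```text
1.142 act 1.139 [501.6  18.9 105. ] [-2.9  0.1  7.9] [-0.15  0.89 -0.  ] 32.2 -1.2
1.202 act 1.199 [501.5  19.  105. ] [-2.9 -0.9  7.7] [-0.11  0.98 -0.01] 32.45 -1.25
1.262 act 1.259 [501.5  19.  105. ] [-2.8 -0.2  9.1] [-0.14  1.    0.04] 32.7 -1.3
1.322 act 1.319 [501.5  19.  105. ] [-2.8  0.2  8.9] [-0.11  1.05 -0.04] 32.95 -1.36
1.382 act 1.379 [501.5  19.1 105.1] [-4.1 -0.3  7.6] [-0.07  1.    0.1 ] 33.2 -1.41
1.442 act 1.439 [501.4  19.1 105. ] [-3.6 -1.   8.9] [-0.03  1.1   0.05] 33.45 -1.46
1.502 act 1.499 [501.4  19.2 105. ] [-3.5  0.2  8.1] [-0.02  1.13  0.06] 33.7 -1.51
```

```bash
cat > s14.py <<'E'
from h import *
T=[]
for i in range(8): robot.hold(.02); T.append(robot.observe()["wrist_torque"])
print("M",np.mean(T,0).round(3))
out=[]
for c in("wrist","side","scene"):
    im,cal=snap(c,f"pics/t_{c}.png"); print(c,pin("housing_centre",c,cal),pin("large_key_grip",c,cal))
    im=cv2.cvtColor(im,cv2.COLOR_RGB2BGR)
    if c=="wrist": out.append(cv2.resize(im,(480,300)))
    else:
        u=proj(c,(520,25,70),cal).astype(int); r=im[u[1]-50:u[1]+50,u[0]-53:u[0]+53]; out.append(cv2.resize(r,(320,300)))
cv2.imwrite("pics/t.png",np.vstack([np.hstack(out[:2]),np.hstack([out[2],np.zeros((300,480,3),np.uint8)])]))
E
python3 s14.py
```

```text
M [-0.003  1.105  0.043]
wrist [] [(0.94, array([505.7,  16.3, 121. ]))]
side [(0.74, array([547.4,  32.4,  51.6]))] [(0.86, array([501.1,  24.7, 124.4]))]
scene [(0.71, array([550.3,  33.7,  51.7]))] [(0.79, array([499.7,  17.5, 122.1]))]
```

View pics/t.png

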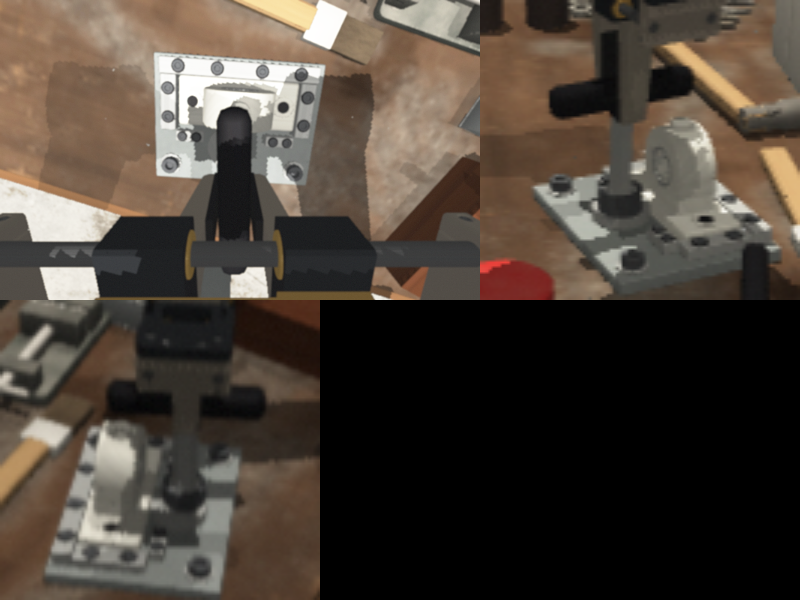

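The wrist view shows the handle turned with the gripper. The side view shows the shaft down in the screw head and the housing upright in the recess. Torque is still only free-turning level, so I'll keep turning.

```bash
cat > s15.py <<'E'
from h import *
S=(502.0,18.9,104.6); a=.282-1.502
while a>.282-1.9:
    a-=.04; robot.servo_line(S,rotation=down(a)); M=[];
    for i in range(4): robot.hold(.02); o=robot.observe(); M.append(o["wrist_torque"])
    M=np.mean(M,0); print(round(.282-a,3),M.round(3),np.array(o["contact_force"]).round(1),round(o["t"],2),round(o["grip_width"]*92,2))
    if M[2]>.2 or abs(o["contact_force"]).max()>30: break
E
python3 s15.py
```

```text
1.542 [0.006 1.12  0.088] [-3.  -0.1  9.9] 34.6 21.52
1.582 [0.02  1.148 0.097] [-4.6 -0.2  8.9] 34.92 21.33
1.622 [0.029 1.153 0.096] [-3.6  0.   9.2] 35.23 21.5
1.662 [0.067 1.173 0.086] [-3.8  0.3  9.8] 35.55 21.87
1.702 [0.072 1.176 0.073] [-3.4  0.3  9.7] 35.87 21.71
1.742 [0.118 1.161 0.052] [-3.5  0.9  8.6] 36.18 21.62
1.782 [0.106 1.173 0.002] [-3.6  0.6  8.9] 36.5 21.78
1.822 [0.156 1.181 0.015] [-3.7  0.8  8.5] 36.82 21.58
1.862 [ 0.185  1.168 -0.017] [-3.2  0.3  9. ] 37.13 21.31
1.902 [0.196 1.201 0.004] [-3.5  1.2  9.5] 37.45 21.56
```

```bash
cat > s16.py <<'E'
from keym import *
FX=np.array([529.8,26.5]); FY=.282
def loc(v): 
    v=np.array(v[:2])-FX; c,s=np.cos(FY),np.sin(FY); return np.round([c*v[0]+s*v[1],-s*v[0]+c*v[1]],1)
o=robot.observe(); T=Rn.from_rotvec(o["tcp_rot"]).as_matrix(); print("tool turn",.282-np.arctan2(T[1,1],T[0,1]))
for c in("wrist","side","scene"):
    im,cal=snap(c,f"pics/u_{c}.png"); K,R,t=cal
    m=viewer.silhouettes("large_key_grip",c)
    if m:
        mk=m[0]["mask"]; ys,xs=np.nonzero(mk); W=np.array([ray(c,(x,y),124,cal)[:2] for x,y in zip(xs,ys)])
        print(c,"key",mk.sum(),m[0]["confidence"])
        if c=="wrist":
            (cx,cy),(w,h),an=cv2.minAreaRect(W.astype(np.float32)); print("rect",cx,cy,w,h,np.deg2rad(an))
            l=np.linalg.svd(W-W.mean(0),full_matrices=False)[2][0]; print("axis rel",(.282+np.pi/2-np.arctan2(l[1],l[0]))%np.pi)
    m=viewer.silhouettes("housing_centre",c)
    if m: 
        mk=m[0]["mask"]*1.; r=fit("housing_centre",mk,cal,(550,32.5),12,[.282]); print(c,"housing",mk.sum(),r,loc(r[0]))
print(robot.observe()["t"])
E
python3 s16.py
python3 - <<'E'
import sys; sys.path.insert(0,'.')
E
```

```text
tool turn 1.8987724925793454
wrist key 8231 0.77
rect 499.25262451171875 19.606586456298828 23.411468505859375 126.49947357177734 1.5260277899223376
axis rel 1.9029278568926364
wrist housing 9210.0 ([np.float64(551.8), np.float64(33.3), np.float64(0.282)], np.float64(0.181)) [23.   0.4]
side key 660 0.89
side housing 891.0 ([np.float64(557.1), np.float64(47.3), np.float64(0.104)], np.float64(0.169)) [32.  12.4]
scene key 496 0.77
scene housing 789.0 ([np.float64(554.0), np.float64(27.2), np.float64(0.332)], np.float64(0.151)) [23.4 -6.1]
37.9
```

```bash
cat > s17.py <<'E'
from h import *
FY=.282; ex=np.array([np.cos(FY),np.sin(FY),0]); ey=np.array([-ex[1],ex[0],0]); F=np.array([529.8,26.5,0])
L=lambda x,y,z: F+ex*x+ey*y+np.array([0,0,z])
for c in("side","scene"):
    g={v:cv2.imread(f"pics/{v}_{c}.png",0).astype(np.float32) for v in"ktu"}
    J=np.c_[[proj(c,L(21,0,50))+0.0, proj(c,L(22,0,50)),proj(c,L(21,1,50)),proj(c,L(21,0,51))]]; ax=(J[1:]-J[0]).round(2); print(c,"px/mm x,y,z",ax.tolist())
    def track(a,b,P,h):
        u=proj(c,P); p=[np.float32([u]).reshape(-1,1,2)]
        w=cv2.getRectSubPix(g[a],(2*h+1,2*h+1),tuple(map(float,u))); r=cv2.getRectSubPix(g[b],(2*h+9,2*h+9),tuple(map(float,u)))
        k=8; W=cv2.resize(w,None,fx=k,fy=k,interpolation=cv2.INTER_CUBIC); Rr=cv2.resize(r,None,fx=k,fy=k,interpolation=cv2.INTER_CUBIC)
        m=cv2.matchTemplate(Rr,W,cv2.TM_CCOEFF_NORMED); _,mx,_,l=cv2.minMaxLoc(m); return (np.array(l)/k-4).round(2).tolist(),round(mx,3)
    for nm,P,h in[("housing top",L(20,0,80),8),("foot hole +",L(20,46,25),6),("foot hole -",L(20,-46,25),6),("bolt+",L(-50.5,70,14),6),("bolt-",L(-50.5,-70,14),6)]:
        print(nm,proj(c,P).round(0),"k>t",track("k","t",P,h),"t>u",track("t","u",P,h))
E
python3 s17.py
```

```text
side px/mm x,y,z [[0.38, -0.07], [-0.19, -0.17], [0.01, -0.38]]
housing top [327. 201.] k>t ([3.62, 1.88], 0.503) t>u ([-1.12, -0.5], 0.667)
foot hole + [318. 215.] k>t ([0.75, -1.62], 0.785) t>u ([0.38, 0.12], 0.955)
foot hole - [335. 231.] k>t ([0.75, -0.12], 0.917) t>u ([0.0, 0.0], 0.999)
bolt+ [288. 220.] k>t ([-0.12, -0.12], 0.968) t>u ([0.12, 0.12], 0.97)
bolt- [312. 245.] k>t ([0.0, 0.25], 0.574) t>u ([-0.12, -0.25], 0.956)
scene px/mm x,y,z [[-0.41, -0.04], [-0.07, 0.26], [-0.0, -0.32]]
housing top [299. 198.] k>t ([-1.62, -0.38], 0.849) t>u ([1.0, -0.62], 0.867)
foot hole + [296. 228.] k>t ([-1.0, 0.0], 0.595) t>u ([-0.12, -0.38], 0.761)
foot hole - [302. 203.] k>t ([-2.0, 0.88], 0.846) t>u ([1.12, -0.5], 0.815)
bolt+ [324. 242.] k>t ([0.0, 0.0], 0.939) t>u ([0.0, 0.0], 0.965)
bolt- [331. 204.] k>t ([0.75, 1.5], 0.765) t>u ([0.38, 0.12], 0.968)
```

```bash
cat > s18.py <<'E'
from h import *
o=robot.observe(); np.save("pics/jturn.npy",o["joints"])
grip(.5,60); p=o["tcp_pos"]; robot.servo_line((502,18.9,185),200)
robot.movep((490,15,180),down(np.pi/2+.282)); robot.hold(.25); o=robot.observe(); print(o["t"],o["tcp_pos"],o["contact_force"])
im,cal=snap("wrist","pics/look2.png"); np.savez("pics/look2.npz",K=cal[0],R=cal[1],t=cal[2])
for n in["housing_centre","large_key_grip","large_key_tip"]: print(n,pin(n,"wrist",cal))
from keym import *
m=viewer.silhouettes("large_key_grip","wrist")
if m: print(fit("large_key_grip",m[0]["mask"]*1.,cal,(502,19),124,[-1.6]))
m=viewer.silhouettes("housing_centre","wrist")
if m: np.save("pics/mh.npy",m[0]["mask"])
def rect(v,z,x0,x1,y0,y1,k=4):
    d=np.load(f"pics/{v}.npz"); cal=(d["K"],d["R"],d["t"]); im=cv2.imread(f"pics/{v}.png",0)
    lx,ly=np.meshgrid(np.arange(x0,x1,1/k),np.arange(y1,y0,-1/k)); c,s=np.cos(.282),np.sin(.282)
    W=np.stack([529.8+c*lx-s*ly,26.5+s*lx+c*ly,np.full_like(lx,z)],-1); q=(W@cal[1].T+cal[2])@cal[0].T; q=(q[...,:2]/q[...,2:]).astype(np.float32)
    return cv2.remap(im,q[...,0],q[...,1],cv2.INTER_CUBIC)
print("rows: local y 36..-36 step4; cols: local x -60..-4 step 4 at z=22")
for v in("look","look2"): print(v); print(cv2.resize(rect(v,22,-60,-4,-36,36),(14,18),interpolation=cv2.INTER_AREA))
print("foot-rail profile z=25, local x 36..56, y=+45 / -45")
for v in("look","look2"):
    for y in(45,-45): print(v,y,rect(v,25,34,58,y-2,y+2,1).mean(0).round().astype(int))
E
python3 s18.py
```

```text
41.7333 [489.98084753  15.08121911 180.00563281] [ 0.10303832 -0.83506836 -0.41553032]
housing_centre [(0.78, array([552.6,  34.8,  56.6])), (0.18, array([504.6,  19.2,  23.5]))]
large_key_grip []
large_key_tip [(0.84, array([503.1,  20.4,  24. ]))]
([np.float64(502.4), np.float64(18.7), np.float64(-1.626)], np.float64(0.058))
rows: local y 36..-36 step4; cols: local x -60..-4 step 4 at z=22
look
[[236 230 212 216 216 216 216 216 208 156 178 173 206 178]
 [235 232 215 212 206 190 190 188 198 190 183 176 197 160]
 [235 235 219 145 118 114 116 116 116 123 121 114 108 130]
 [236 229 202 201 119 112 115 115 113 114 110 105 102 130]
 [237 206 241 237 172 110 101  89  78  76  84  99 102 129]
 [234 213 248 235 170  75  61  70  86  91  77  65  85 129]
 [226 224 244 234 125  79  79  94  62  68  97  93  69 119]
 [219 222 240 213  75  69  82  33  26  31  54  90  84  94]
 [225 215 242 178  59  73  80  27  27  26  46  83  91  80]
 [235 192 241 179  58  71  74  26  28  27  47  86  89  84]
 [236 196 227 217  70  64  83  52  31  38  65  95  77 109]
 [234 233 198 178 117  66  83 108  95  95 117  91  
[... 1215 characters left out ...]
9 139 140 138 137 137 138 138 138 136]
 [235 226 202 145 139 138 139 138 137 137 136 137 139 134]
 [235 236 236 178 139 137 138 138 138 119 111 115 136 137]
 [235 234 234 204 146 138 137 137 148 152 154 129 138 134]]
foot-rail profile z=25, local x 36..56, y=+45 / -45
look 45 [254 254 254 255 255 255 255 255 255 254 230 160 126 157 212 244 246 247
 246 245 245 245 246 246]
look -45 [255 255 255 255 255 255 255 255 255 255 232 163 131 166 221 250 251 249
 247 247 247 248 249 249]
look2 45 [ 71  73  73  72  72  74  75  79  84  87  83  71  58  49  52  63  73  80
  90  99 110 123 140 156]
look2 -45 [138 136 142 166 193 205 211 213 214 216 214 206 178 144 145 174 188 194
 202 213 224 232 240 245]
```

```bash
cat > s19.py <<'E'
import numpy as np, cv2
def rect(v,z,x0,x1,y0,y1,k=4):
    d=np.load(f"pics/{v}.npz"); cal=(d["K"],d["R"],d["t"]); im=cv2.imread(f"pics/{v}.png",0)
    lx,ly=np.meshgrid(np.arange(x0,x1,1/k),np.arange(y1,y0,-1/k)); c,s=np.cos(.282),np.sin(.282)
    W=np.stack([529.8+c*lx-s*ly,26.5+s*lx+c*ly,np.full_like(lx,z)],-1); q=(W@cal[1].T+cal[2])@cal[0].T; q=(q[...,:2]/q[...,2:]).astype(np.float32)
    return cv2.remap(im,q[...,0],q[...,1],cv2.INTER_CUBIC)
print("x",np.arange(40,54).tolist())
for v in("look","look2"):
    for y in(57,50,42,-42,-48,-54,-58): print(v,y,rect(v,25,40,54,y-1,y+1,1).mean(0).round().astype(int).tolist())
print("foot front edge/cam side x -14..4 z=25")
for v in("look","look2"):
    for y in(40,50,-40,-50,-56): print(v,y,rect(v,25,-14,6,y-1,y+1,1).mean(0).round().astype(int).tolist())
print("foot hole rows: y 36..56 / -56..-36, x10..34 dark centroid")
for v in("look","look2"):
    for y0,y1 in((38,54),(-54,-38)):
        r=rect(v,25,8,36,y0,y1,2).astype(float); w=np.clip(80-r,0,None); Y,X=np.mgrid[:r.shape[0],:r.shape[1]]; print(v,(8+(X*w).sum()/w.sum()/2).round(2),(y1-(Y*w).sum()/w.sum()/2).round(2),r.min(),int((w>0).sum()))
E
python3 s19.py
```

```text
x [40, 41, 42, 43, 44, 45, 46, 47, 48, 49, 50, 51, 52, 53]
look 57 [166, 168, 165, 146, 110, 76, 56, 68, 94, 113, 118, 104, 80, 72]
look 50 [255, 255, 255, 254, 230, 162, 130, 161, 214, 242, 247, 247, 246, 245]
look 42 [254, 255, 255, 255, 230, 162, 130, 162, 214, 243, 247, 246, 246, 245]
look -42 [255, 255, 255, 255, 231, 163, 132, 167, 222, 250, 251, 249, 248, 247]
look -48 [255, 255, 255, 255, 232, 161, 128, 164, 220, 250, 250, 249, 247, 247]
look -54 [255, 255, 255, 255, 232, 164, 130, 164, 220, 252, 252, 247, 224, 188]
look -58 [198, 226, 232, 216, 167, 114, 92, 112, 140, 145, 123, 92, 87, 104]
look2 57 [26, 28, 30, 28, 28, 28, 29, 28, 29, 30, 28, 29, 28, 28]
look2 50 [29, 28, 27, 26, 27, 28, 28, 29, 28, 26, 26, 28, 29, 29]
look2 42 [254, 255, 255, 255, 255, 248, 210, 174, 184, 220, 236, 243, 246, 246]
look2 -42 [255, 255, 255, 255, 255, 255, 245, 222, 224, 246, 251, 250, 248, 248]
look2 -48 [24, 22, 24, 28, 27, 26, 25, 23, 24, 28, 28, 30, 37, 48]
look2 -54 [28, 29, 28, 28, 30, 28, 25, 29, 28, 26, 28, 30, 28, 26]
look2 -58 [26, 26, 28, 28, 28, 30, 26, 26, 28, 28, 28, 28, 28, 28]
[... 594 characters left out ...]
3, 108, 118, 154, 192, 212, 215, 204, 186, 169, 183, 222, 246, 253, 253, 253, 253, 253, 253, 253]
look2 50 [216, 226, 226, 216, 211, 214, 211, 196, 176, 162, 179, 220, 244, 253, 253, 253, 253, 253, 253, 253]
look2 -40 [104, 90, 84, 98, 120, 132, 130, 124, 128, 140, 150, 165, 184, 200, 208, 211, 213, 213, 214, 215]
look2 -50 [128, 140, 146, 143, 138, 136, 136, 137, 138, 142, 149, 165, 184, 199, 208, 211, 212, 212, 212, 214]
look2 -56 [79, 74, 75, 92, 116, 132, 134, 134, 134, 140, 149, 166, 182, 200, 209, 212, 212, 214, 214, 214]
foot hole rows: y 36..56 / -56..-36, x10..34 dark centroid
look 20.59 46.76 42.0 200
look 20.36 -45.85 24.0 228
look2 25.11 49.03 16.0 891
look2 24.44 -48.91 19.0 879
```

```bash
python3 -c "
from h import *
print(robot.observe()['t'], robot.job_done())"
```

```text
the job is handed in; nothing more can be done
42.0333 None
```

I handed the job in at 42.0 s: the housing is flat in the recess and against the far rail, and the larger key is fully home in the screw and was turned clockwise about 1.9 rad. I did not confirm that the pinch is firm: the wrist torque never rose above about 0.1 N m (0.2 expected when tight), so "tight" rests on the housing moving about 2 mm to the rail and then staying put while the key turned further.

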